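# Register a well plate on a shaker and fit its hold-down frame

## Robot

A 6-joint arm with a two-finger parallel gripper is mounted at the origin on a cart in front of the work surface, level with it; the furniture and walls round the work are solid. World frame = base frame: x ahead of the robot, y to its left, z up, the work surface at z = 0. Lengths are in m, angles in rad, forces in N, time in s.
With the tool pointing down it reaches from about 0.35 to 0.775 m from the base axis. Payload 5.5 kg.
Tool frame: the origin (TCP) lies at the very end of the fingers, on their centre line; the grasp point (between the pads) lies 19 mm behind it; x points along the fingers, y is the direction in which the jaws open and shut, and the axes are right-handed (so a half turn about x gives the same grasp; the last joint's range is limited). The gripper opens to 85 mm and grips with 20 to 120 N. Pads are 22 mm wide; open, the fingers measure 114 mm over their backs; the gripper's body (76 mm by 85 mm) begins 54 mm behind the grasp point. The pads swing forward as they close: fully open they stand 13 mm farther back than shut.
Start: joints at [1.174, 0.313, 0.046, 1.304, 0, 1.431], TCP at [0.146, 0.556, 0.231] pointing down, gripper open.
Joint ranges: [-2.76, 2.76], [-0.86, 1.69], [-1.03, 1.26], [-2.2, 2.34], [-1.47, 1.5], [-3.14, 3.14]. Speed limits (rad/s): [2.57, 2.57, 3.14, 3.14, 3.14, 3.14].

## Interface

Orientations are given as a unit quaternion [w, x, y, z].
In Python, from workcell import env gives the robot as it stands.
- The arm moves only by the tool drive_tool, never from a script. Its argument "plan" is a list that holds one entry, the list of rows, each a list of 7 numbers: the shift along the tool's x, y, z in cm, then the turn, a rotation vector about the tool's x, y, z in degrees, then the opening, from 0 (shut) to 1 (fully open). In form: [[[tx, ty, tz, wx, wy, wz, fingers], ...]]. A call has exactly 5 rows; each row shifts and turns the commanded pose from where the row before left it, along the tool's axes as they then stand; what a row does not reach is not made up. A row lasts 1/12 s, in which the tool goes at most 41.7 mm and 7.16 degrees, less where a joint would pass 70% of its speed; a pose out of reach is approached as far as the arm can. A call with a gripper value outside its range is refused whole. The fingers move at their own pace and stop on an object; "squeeze" is the grip in N (left out, the last holds). Time passes only in rows, so rows that do not move let the fingers close, or fill a call up. It gives the time, the measured TCP pose, the force and the opening at its end, in the units of the state.
- env.get_state(): the state, without advancing time (a new reading comes with each control period).
- env.read_camera(name): name is "scene" or "top" or "wrist"; returns the picture (420x560x3 uint8, red, green, blue); there is no depth.
- env.camera_model(name): a dict with "camera_matrix" (3x3 intrinsics, pixels), "k1" (the pictures are not rectified: a ray, as slopes to the right and down, at radius r is drawn at 1 + k1 r^2 times it, then the intrinsics apply), "camera_from_world" (4x4, takes a point from world to camera coordinates); the wrist camera has in their place "T_tool_cam" (4x4, takes a point from camera to tool coordinates, whose origin is the TCP and whose axes are the tool frame's). Camera axes: x right, y down, z forward; pixel columns grow to the right and rows downward; lengths in m; the calibration is good to about 2 mm. A picture is of the moment at which its call begins: read the wrist's pose just before it. camera_model takes no time and is no camera call.
- env.hand_in(): hands the job in, once; it reports no verdict.
The state is a dict: "clock": time; "joint_pos": joint angles; "qvel": joint speeds; "tau": joint torques, N m; "tcp_pos": TCP position; "orientation": TCP orientation; "wrist_force": force on the tool from outside, world axes, zero at the start; "ft_torque": the same for the moment, N m; "finger_gap": finger opening in m.
Only numpy, scipy, OpenCV 4.12 (cv2) and the standard library are available. Lean on these libraries where they do the work, as an engineer would, in place of code of your own. Each camera call takes 0.05 s, during which the arm holds its last target.

## Task

Get the well plate ready for shaking: slide it across the shaker's platform, without lifting it, until it sits squarely home against the two back stops and the left stop. Then pick up the hold-down frame by its handle, lower it over the two locating pins until it lies flush on the stops and the plate's skirt all round, with the plate still home, and let go. Leave everything else on the bench where it is.

Things in the scene. Friction and masses are not known exactly. Their poses are not given: they have to be found in the camera images.
- shaker: plate shaker, fixed: white housing, control panel and knob on its front (-x); flat dark grey platform 190 (x) x 236 (y) mm, top 78 mm above the bench. Origin: centre of its underside; x to its back, y to its left. On the platform: steel stops 8 mm high, two along the back (30 mm long, faces in line) and one at the left (40 mm long), and two upright locating pins.
- home (a point): point on the platform's top where the centre of the plate's underside lies when it is home; axes as the shaker's. From here the back stops' faces lie at x = +42.7 mm (stops centred at y = -43 and +43 mm), the left stop's face at y = +63.9 mm (x = -8 to +32 mm). Front and right are open; the platform reaches to x = -105 and y = -130 mm.
- pin_a (a point): tip of the locating pin at the back right, 30 mm above the platform; pin 10 mm diameter, straight to 20 mm, then a bullet nose. At x = +64, y = -62 mm from home.
- pin_b (a point): tip of the locating pin at the front left, same pin. At x = -30, y = +85 mm from home.
- well_plate: loose white 96-well plate lying on the platform: skirt 85.5 (x) x 127.8 (y) x 8 mm high, above it the well block, 76.5 x 118.8 mm, up to 14.4 mm. Too wide to take between fingers. Origin: centre of its underside; long side along y. About 90 g.
- hold_down: loose bright steel frame, 6 mm thick, flat on the bench: window 81.5 (x) x 123.8 (y) mm, two 12 mm holes, dark bow handle. Origin: window's middle, underside; reaches x -57 to +80, y -78 to +101 mm (wide rims back and left). Seated: axes as the shaker's, origin 8 mm above home, resting on stops and plate skirt, well block in the window with 2.5 mm play all round. 320 g.
- grip (a point): middle of the handle's bar, 47 mm above the frame's underside, at x = +6, y = +10 mm from the frame's origin. The bar is 14 mm wide, 14 mm high and 120 mm long, along the frame's x; free span between its legs 100 mm.
- hole_a (a point): centre of the back right hole, on the frame's underside; goes over pin_a. Hole 12 mm.
- hole_b (a point): centre of the front left hole, on the frame's underside; goes over pin_b. Hole 12 mm.
- slide_box: teal closed box for microscope slides, 106 x 175 x 39 mm high. Bystander. Origin: centre of its underside.
- timer: white digital timer lying face up, 66 x 66 x 20 mm. Bystander. Origin: centre of its underside.
- tip_box: blue box of yellow pipette tips, lid closed, 81 x 118 x 66 mm high. Bystander. Origin: centre of its underside.
- bottle_amber_1: amber reagent bottle with black cap, 58 mm diameter, 120 mm high. Bystander. Origin: centre of its underside.
- petri_1: closed red petri dish, 62 mm diameter, 15 mm high. Bystander. Origin: centre of its underside.
- petri_3: closed dark red petri dish, 62 mm diameter, 15 mm high. Bystander. Origin: centre of its underside.
- pen_0: white and red pen lying on the bench, 145 mm long. Bystander. Origin: centre of its underside.

How it is judged:
On the way, in this order (a step that is already met when the one before it is completed fails the run):
1. the well plate lies flat on the platform, home against all three stops (within 2 mm, square within 1.5 degrees) (x of well_plate in the frame of home between -0.002 and 0.002 m and y of well_plate in the frame of home between -0.002 and 0.002 m and z of well_plate in the frame of home between -0.002 and 0.002 m and angle between the x axis of well_plate and the x axis of home, either way round below 0.026 rad), for 0.2 s.
2. the hold-down frame is down over both pins, flush (z of hold_down in the frame of home between 0.006 and 0.0098 m and angle between hold_down's own z axis and vertical below 0.03 rad and horizontal distance between hole_a and pin_a below 0.0025 m and horizontal distance between hole_b and pin_b below 0.0025 m), for 0.2 s.
At the end, for the whole second after the job is handed in: The plate lies flat, home against the three stops (centre within 2 mm of home in x and y, square within 1.5 degrees); the hold-down frame sits over both pins (holes within 2.5 mm of the pins), its underside 6 to 9.8 mm above the platform and level within 0.03 rad; both are at rest and released (all of step 1 and all of step 2 and linear speed of each of hold_down, well_plate below 0.01 m/s); the robot touches nothing.
It fails at once if the well plate is lifted more than 8 mm off the platform or tipped by more than 0.15 rad (z of well_plate in the frame of home above 0.008 m or angle between well_plate's own z axis and vertical above 0.15 rad).
It fails at once if another thing on the bench is moved by more than 25 mm (distance of any of slide_box, timer, tip_box, bottle_amber_1, petri_1, petri_3, pen_0 from where it was at the start of the episode above 0.025 m).
It also fails if it takes over 67 s, if anything falls off the work surface, if the arm or the gripper's body presses on something with over 40 N, if the wrist force passes 120 N, or if a joint passes its speed limit or range.

## Working session

There is one attempt and no reset: what is moved stays moved. The work goes in short steps, Python scripts to look and compute and a tool call to move; the robot and the scene stay as the last step left them, time stands still between calls to the robot, and variables do not carry over. Pictures are saved under pics/ and viewed, and the job is handed in when it is done.

Besides the shell and the picture viewer there is one more tool, called after "Emit:" as name(argument=value, ...), one argument or row to a line, values as JSON. drive_tool: Moves the arm, as the interface text tells. Its arguments: {"type":"object","properties":{"plan":{"type":"array","items":{"type":"array","items":{"type":"array","items":{"type":"number"}}}},"squeeze":{"type":"number"}},"required":["plan"]}

```bash
ls; mkdir -p pics
python3 - <<'E'
from workcell import env
import cv2
s=env.get_state();print(s)
for n in("scene","top","wrist"):
    im=env.read_camera(n);cv2.imwrite(f"pics/{n}0.png",im[:,:,::-1])
    print(n,env.camera_model(n))
E
```

```text
pics
{'clock': 0.0, 'joint_pos': array([1.17436573e+00, 3.14016710e-01, 4.49784330e-02, 1.30361689e+00,
       2.49543414e-05, 1.43118652e+00]), 'qvel': array([-0.0023154 ,  0.00156121,  0.00101547, -0.00136705, -0.0002418 ,
        0.00080536]), 'tau': array([-4.17289721e-04, -4.80626571e+01,  2.98533082e+01,  1.95662782e-02,
       -2.06429099e-04,  3.30066491e-06]), 'tcp_pos': array([0.14585957, 0.55565721, 0.23039939]), 'orientation': array([ 0.70110211,  0.0899191 ,  0.70146721, -0.0911819 ]), 'wrist_force': array([0.41856998, 0.10268696, 0.20680429]), 'ft_torque': array([ 0.07061098, -0.00258563,  0.03415427]), 'finger_gap': 0.08538865646237605}
scene {'camera_matrix': array([[464.75063585,   0.        , 284.21042842],
       [  0.        , 464.75063585, 214.59932843],
       [  0.        ,   0.        ,   1.        ]]), 'k1': -0.08785362884964334, 'camera_from_world': array([[ 0.57729684, -0.81643961, -0.01243865, -0.26392928],
       [-0.62015998, -0.42849815, -0.65710801,  0.39734152],
       [ 0.53115907,  0.38706033, -0.7536938 ,  1.3047904 ],
       [ 0.        ,  0.     
[... 368 characters left out ...]
 0.5153685 ],
       [ 0.18165718, -0.0059606 , -0.98334386,  1.60875774],
       [ 0.        ,  0.        ,  0.        ,  1.        ]])}
wrist {'camera_matrix': array([[352.87709191,   0.        , 278.94503689],
       [  0.        , 352.87709191, 210.54532828],
       [  0.        ,   0.        ,   1.        ]]), 'k1': -0.02047478920533151, 'T_tool_cam': array([[ 8.24023227e-04, -3.24688708e-01,  9.45820577e-01,
        -1.42688915e-01],
       [ 9.99999660e-01,  2.36210234e-04, -7.90137335e-04,
        -7.02863145e-04],
       [ 3.31361706e-05,  9.45820906e-01,  3.24688792e-01,
        -8.40200916e-02],
       [ 0.00000000e+00,  0.00000000e+00,  0.00000000e+00,
         1.00000000e+00]])}
```

View pics/scene0.png

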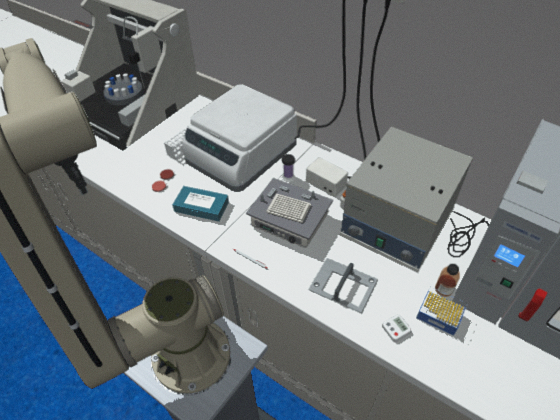

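View pics/top0.png

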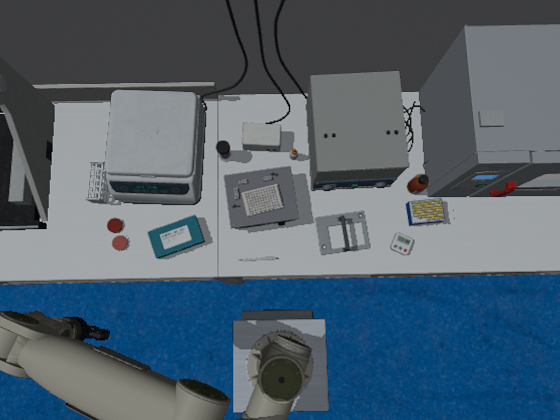

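View pics/wrist0.png

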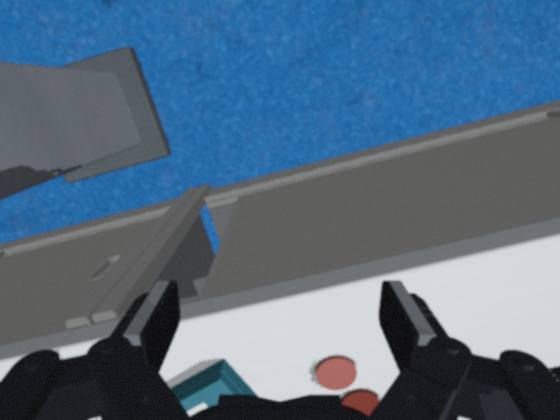

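```bash
cat > h.py <<'E'
import numpy as np, cv2
from workcell import env
from scipy.spatial.transform import Rotation as R
def Rq(q): return R.from_quat([q[1],q[2],q[3],q[0]]).as_matrix()
def cam(name,s=None):
    m=env.camera_model(name);K=np.array(m['camera_matrix']);k1=m['k1']
    if name=='wrist':
        T=np.eye(4);T[:3,:3]=Rq(s['orientation']);T[:3,3]=s['tcp_pos']
        return K,k1,np.linalg.inv(T@np.array(m['T_tool_cam']))
    return K,k1,np.array(m['camera_from_world'])
def proj(c,P):
    K,k1,T=c;P=np.atleast_2d(P);p=P@T[:3,:3].T+T[:3,3]
    o,_=cv2.projectPoints(p.reshape(-1,1,3),np.zeros(3),np.zeros(3),K,np.array([k1,0,0,0.]))
    return o.reshape(-1,2)
def back(c,uv,z):
    K,k1,T=c;u=cv2.undistortPoints(np.array(uv,float).reshape(-1,1,2),K,np.array([k1,0,0,0.])).reshape(-1,2)
    d=np.c_[u,np.ones(len(u))]@T[:3,:3];o=-T[:3,:3].T@T[:3,3]
    t=(z-o[2])/d[:,2];return o+d*t[:,None]
E
python3 - <<'E'
import cv2
t=cv2.imread('pics/top0.png');s=cv2.imread('pics/scene0.png')
cv2.imwrite('pics/t_sh.png',cv2.resize(t[155:270,215:380],None,fx=4.8,fy=4.8,interpolation=cv2.INTER_CUBIC))
cv2.imwrite('pics/s_sh.png',cv2.resize(s[165:315,235:390],None,fx=4,fy=4,interpolation=cv2.INTER_CUBIC))
E
```

```text
(no output)
```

View pics/t_sh.png

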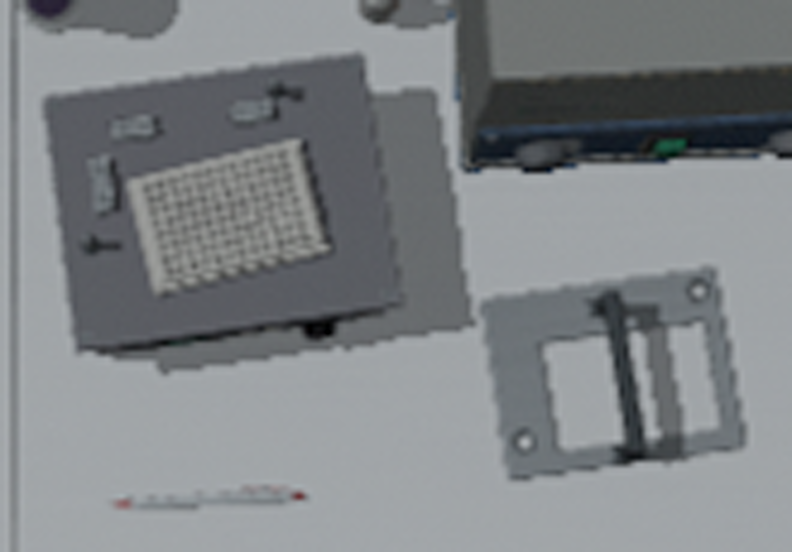

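View pics/s_sh.png

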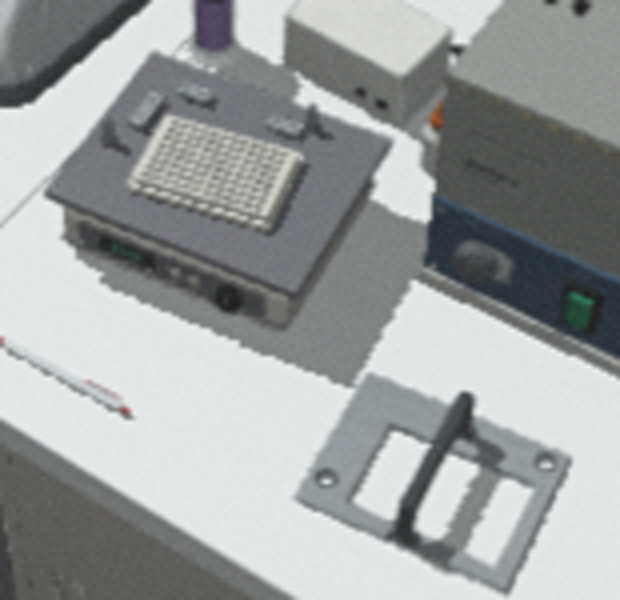

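Run:
```python
from h import *
c=cam('top')
def f(p,z): return back(c,np.array(p,float)/4.8+[215-.4,155-.4],z)
P=f([(45,99),(361,55),(402,303),(80,350)],.078)
print(P.round(4)); print([np.linalg.norm(P[i]-P[i-1]).round(4) for i in range(4)],P.mean(0))
d=[P[0]-P[3],P[1]-P[2]];print([np.degrees(np.arctan2(v[1],v[0])) for v in d]); d=[P[0]-P[1],P[3]-P[2]];print([np.degrees(np.arctan2(-v[0],v[1])) for v in d])
B=f([(128,181),(300,140),(330,250),(160,295)],.0924)
print(B.round(4),B.mean(0)); print([np.linalg.norm(B[i]-B[i-1]).round(4) for i in range(4)])
d=[B[0]-B[3],B[1]-B[2]];print([np.degrees(np.arctan2(v[1],v[0])) for v in d]); d=[B[0]-B[1],B[3]-B[2]];print([np.degrees(np.arctan2(-v[0],v[1])) for v in d])
H=f([(699,291),(525,441)],.004);print(H)
v=H[0]-H[1];print(np.linalg.norm(v),np.hypot(94,147),np.degrees(np.arctan2(v[1],v[0])-np.arctan2(-147,94)))
C=f([(482,300),(715,266),(746,446),(511,480)],.006);print(C.round(4),[np.linalg.norm(C[i]-C[i-1]).round(4) for i in range(4)])
```

```text
[[ 0.6464  0.1803  0.078 ]
 [ 0.6753 -0.0499  0.078 ]
 [ 0.4914 -0.0745  0.078 ]
 [ 0.4618  0.1554  0.078 ]]
[np.float64(0.1863), np.float64(0.2319), np.float64(0.1855), np.float64(0.2318)] [0.5687145  0.05283701 0.078     ]
[np.float64(7.6593538259566785), np.float64(7.625526165674633)]
[np.float64(7.136504312306733), np.float64(7.331842348191757)]
[[ 0.581   0.1196  0.0924]
 [ 0.6088 -0.0039  0.0924]
 [ 0.5281 -0.0236  0.0924]
 [ 0.4979  0.0975  0.0924]] [0.5539331  0.04738761 0.0924    ]
[np.float64(0.086), np.float64(0.1266), np.float64(0.0831), np.float64(0.1248)]
[np.float64(14.871267768982092), np.float64(13.682582303158107)]
[np.float64(12.70108281716886), np.float64(14.006201584719582)]
[[ 0.50909781 -0.3010695   0.004     ]
 [ 0.39903002 -0.1666517   0.004     ]]
0.1737327365088184 174.4849563716024 6.71515885891534
[[ 0.505  -0.1384  0.006 ]
 [ 0.5275 -0.3137  0.006 ]
 [ 0.3921 -0.3292  0.006 ]
 [ 0.3702 -0.155   0.006 ]] [np.float64(0.1358), np.float64(0.1767), np.float64(0.1364), np.float64(0.1756)]
```

Run:
```python
from h import *
s=env.get_state();M=Rq(s['orientation']);print(M.round(3), s['clock'])
c=cam('top')
print(back(c,[(312,188),(307,75)],0),back(c,[(312,188),(308,80),(312,150)],.25))
```

```text
[[-0.     0.254  0.967]
 [-0.001  0.967 -0.254]
 [-1.    -0.001 -0.   ]] 0.15
[[ 0.6136117  -0.1317784   0.        ]
 [ 1.05487643 -0.12758835  0.        ]] [[ 0.5541093  -0.1093746   0.25      ]
 [ 0.91216875 -0.10849171  0.25      ]
 [ 0.67658437 -0.11350884  0.25      ]]
```

Emit:
drive_tool(
  plan=[
    [[0.15,-2.2,2.1,0,0,0,0],[0.15,-2.2,2.1,0,0,0,0],[0.15,-2.2,2.1,0,0,0,0],[0.15,-2.2,2.1,0,0,0,0],[0.15,-2.2,2.1,0,0,0,0]],
  ],
)

```text
clock: 0.57
tcp_pos: [0.2199, 0.4217, 0.2234]
orientation: [0.701, 0.09, 0.701, -0.091]
wrist_force: [1.5, 0.7, -0.7]
finger_gap: 0.0251
```

Emit:
drive_tool(
  plan=[
    [[0.15,-2.2,2.1,0,0,0,0],[0.15,-2.2,2.1,0,0,0,0],[0.15,-2.2,2.1,0,0,0,0],[0.15,-2.2,2.1,0,0,0,0],[0.15,-2.2,2.1,0,0,0,0]],
  ],
)

```text
clock: 0.98
tcp_pos: [0.2935, 0.2886, 0.2161]
orientation: [0.701, 0.09, 0.701, -0.09]
wrist_force: [0.1, 0.5, -0.3]
finger_gap: -0.0002
```

Emit:
drive_tool(
  plan=[
    [[0.15,-2.2,2.1,0,0,0,0],[0.15,-2.2,2.1,0,0,0,0],[0.15,-2.2,2.1,0,0,0,0],[0.15,-2.2,2.1,0,0,0,0],[0.15,-2.2,2.1,0,0,0,0]],
  ],
)

```text
clock: 1.4
tcp_pos: [0.3672, 0.1556, 0.2087]
orientation: [0.701, 0.091, 0.701, -0.09]
wrist_force: [0.4, 0.7, 0.5]
finger_gap: 0.0002
```

Emit:
drive_tool(
  plan=[
    [[0,-2.0,1.5,-4.4,0,0,0],[0,-2.0,1.5,-4.4,0,0,0],[0,-2.0,1.5,-4.4,0,0,0],[0,-1.8,1.5,-4.4,0,0,0],[0,-1.5,1.5,-4.4,0,0,0]],
  ],
)

```text
clock: 1.82
tcp_pos: [0.4307, 0.0559, 0.2087]
orientation: [0.705, -0.046, 0.706, 0.046]
wrist_force: [0.7, 0.1, -0.5]
finger_gap: -0.0003
```

Tracking is good. Look with the wrist camera.

Run:
```python
from h import *
s=env.get_state();im=env.read_camera('wrist');cv2.imwrite('pics/w1.png',im[:,:,::-1])
import pickle;pickle.dump(s,open('w1.pkl','wb'));print(Rq(s['orientation']).round(4),s['tcp_pos'])
```

```text
[[-4.000e-04 -1.293e-01  9.916e-01]
 [-1.000e-04  9.916e-01  1.293e-01]
 [-1.000e+00 -0.000e+00 -4.000e-04]] [0.43074026 0.05588694 0.20866965]
```

View pics/w1.png

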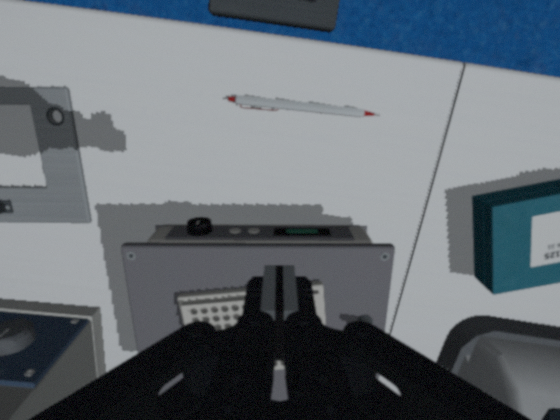

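Run:
```python
from h import *
import pickle;s=pickle.load(open('w1.pkl','rb'));c=cam('wrist',s)
P=back(c,[(123.5,244),(392.5,244)],.078);print(P,np.linalg.norm(P[0]-P[1]));v=P[1]-P[0];print(np.degrees(np.arctan2(-v[0],v[1])))
```

```text
[[ 0.4871146  -0.07081606  0.078     ]
 [ 0.45747404  0.15576309  0.078     ]] 0.22850967575407394
7.452979573327082
```

Emit:
drive_tool(
  plan=[
    [[-0.8,-0.2,3.3,0,0,0,0],[-0.8,-0.2,3.3,0,0,0,0],[-0.8,-0.2,3.3,0,0,0,0],[-0.8,-0.2,3.3,0,0,0,0],[-0.8,-0.1,3.3,0,0,0,0]],
  ],
)

```text
clock: 2.28
tcp_pos: [0.5966, 0.0695, 0.2488]
orientation: [0.706, -0.045, 0.706, 0.045]
wrist_force: [0.9, -0.3, 0.7]
finger_gap: -0.0002
```

Emit:
drive_tool(
  plan=[
    [[0,0,3.3,0,0,0,0],[0,0,3.2,0,0,0,0],[0,0,0,0,0,0,0],[0,0,0,0,0,0,0],[0,0,0,0,0,0,0]],
  ],
)

```text
clock: 2.7
tcp_pos: [0.659, 0.0778, 0.2479]
orientation: [0.705, -0.045, 0.707, 0.045]
wrist_force: [-0.2, -0.1, 0.1]
finger_gap: 0.0001
```

Run:
```python
from h import *
s=env.get_state();im=env.read_camera('wrist');cv2.imwrite('pics/w2.png',im[:,:,::-1])
import pickle;pickle.dump(s,open('w2.pkl','wb'));print(s['tcp_pos'])
```

```text
[0.65902558 0.07778423 0.2478623 ]
```

View pics/w2.png

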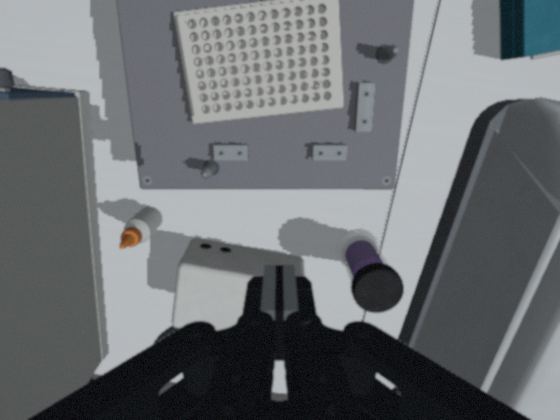

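Run:
```python
import cv2
t=cv2.imread('pics/w2.png')
cv2.imwrite('pics/w2a.png',cv2.resize(t[0:195,115:415],None,fx=2.66,fy=2.66,interpolation=cv2.INTER_CUBIC))
```

```text
(no output)
```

View pics/w2a.png

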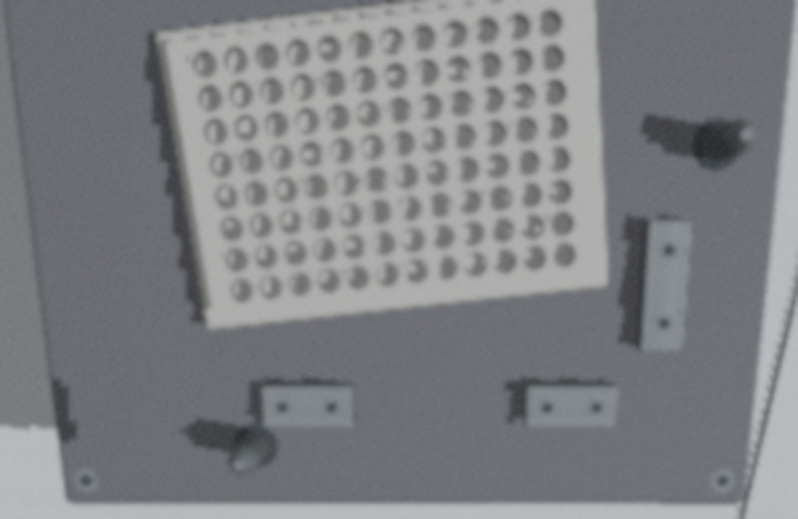

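```bash
cat > m2.py <<'E'
from h import *
import pickle;s=pickle.load(open('w2.pkl','rb'));c=cam('wrist',s)
f=lambda p,z: back(c,(np.array(p,float)+.5)/2.66-.5+[115,0],z)
sc=f([(281,408),(331,408),(546,408),(596,408)],.086);print(sc.round(4))
A=sc[:2].mean(0);B=sc[2:].mean(0);print('stop sep',np.linalg.norm(A-B)); v=B-A;th=np.arctan2(-v[0],v[1]);print('yaw',np.degrees(th))
pins=f([(240,462),(746,133)],.108);v=pins[0]-pins[1];print('pins',pins.round(4),np.linalg.norm(v),'yaw',np.degrees(np.arctan2(v[1],v[0])-np.arctan2(-147,94)))
e=lambda t:(np.array([np.cos(t),np.sin(t),0]),np.array([-np.sin(t),np.cos(t),0]))
ex,ey=e(th)
F=f([(263,387),(352,387),(527,387),(618,387)],.086);xf=(F@ex).mean();L=f([(650,222),(642,348)],.086);yl=(L@ey).mean();print(F@ex,L@ey,L)
home=(xf-.0427)*ex+(yl-.0639)*ey;print('home by stops',home)
ym=((A+B)/2)@ey;print('home y by screws',ym, 'vs',yl-.0639)
hp=[pins[0]-.064*ex+.062*ey,pins[1]+.030*ex-.085*ey];print('home by pins',hp)
Cn=f([(68,500),(748,500)],.078);print('platform back corners',Cn,np.linalg.norm(Cn[0]-Cn[1]),Cn.mean(0)-.085*ex+.012*ey)
W=f([(204,64),(551,23),(565,255),(241,290)],.0924);print([np.linalg.norm(W[i]-W[i-1]).round(4) for i in range(4)],'exp 99/63');m=W.mean(0)
d=[W[1]-W[0],W[2]-W[3]];print('plate',m,[np.degrees(np.arctan2(-q[0],q[1])) for q in d])
for h in (home,):
  print('plate in home',(m-h)@ex,(m-h)@ey)
E
python3 m2.py
```

```text
[[0.6331 0.0226 0.086 ]
 [0.631  0.0388 0.086 ]
 [0.6222 0.1081 0.086 ]
 [0.6201 0.1243 0.086 ]]
stop sep 0.08619225388418716
yaw 7.284340497465075
pins [[0.6471 0.0145 0.108 ]
 [0.5363 0.1477 0.108 ]] 0.1733099997585393 yaw 7.177050005323766
[0.62401957 0.62404994 0.62404941 0.62401756] [0.05818728 0.05830585] [[0.56164807 0.13045348 0.086     ]
 [0.59929619 0.13538539 0.086     ]]
home by stops [0.57735907 0.06810159 0.        ]
home y by screws -0.006597872855950768 vs -0.00565343446338689
home by pins [array([0.57578601, 0.06788408, 0.108     ]), array([0.57678863, 0.06719031, 0.108     ])]
platform back corners [[ 0.675565   -0.04930359  0.078     ]
 [ 0.64581369  0.18362454  0.078     ]] 0.23482047230278685 [0.57485384 0.06828617 0.078     ]
[np.float64(0.0629), np.float64(0.0995), np.float64(0.0631), np.float64(0.0994)] exp 99/63
plate [0.55524893 0.04977686 0.0924    ] [np.float64(13.265633822655793), np.float64(13.171245241525325)]
plate in home -0.0242551518786611 -0.015373409314869448
```

Emit:
drive_tool(
  plan=[
    [[0,-0.28,-3.4,0,0,0,0],[0,-0.28,-3.4,0,0,0,0],[0,-0.28,-3.4,0,0,0,0],[0,-0.28,-3.4,0,0,0,0],[0,-0.28,-3.4,0,0,0,0]],
  ],
)

```text
clock: 3.17
tcp_pos: [0.4898, 0.0421, 0.2494]
orientation: [0.706, -0.045, 0.705, 0.045]
wrist_force: [-0.7, 0.1, 1.2]
finger_gap: -0.0002
```

Emit:
drive_tool(
  plan=[
    [[3.5,0,0,0,0,0,0],[3.5,0,0,0,0,0,0],[3.5,0,0,0,0,0,0],[3.0,0,0,0,0,0,0],[0,0,0,0,0,0,0]],
  ],
)

```text
clock: 3.58
tcp_pos: [0.4873, 0.0426, 0.1096]
orientation: [0.703, -0.044, 0.709, 0.045]
wrist_force: [-1.2, -0.4, -0.4]
finger_gap: -0.0001
```

Emit:
drive_tool(
  plan=[
    [[1.0,0,0,0,0,0,0],[1.0,0,0,0,0,0,0],[0.5,0,0,0,0,0,0],[0,0,0,0,0,0,0],[0,0,0,0,0,0,0]],
  ],
)

```text
clock: 4.0
tcp_pos: [0.4937, 0.0422, 0.0895]
orientation: [0.706, -0.045, 0.705, 0.045]
wrist_force: [0.0, 0.3, 0.2]
finger_gap: 0.0
```

Emit:
drive_tool(
  plan=[
    [[0.7,0,0,0,0,0,0],[0,0,0.4,0,0,0,0],[0,0,0.4,0,0,0,0],[0,0,0.4,0,0,0,0],[0,0,0.3,0,0,0,0]],
  ],
)

```text
clock: 4.42
tcp_pos: [0.5087, 0.0442, 0.0819]
orientation: [0.706, -0.045, 0.706, 0.045]
wrist_force: [-0.4, 0.9, 0.0]
finger_gap: -0.0001
```

Emit:
drive_tool(
  plan=[
    [[0,0,0.2,0,0,0,0],[0,0,0.2,0,0,0,0],[0,0,0.2,0,0,0,0],[0,0,0.2,0,0,0,0],[0,0,0.2,0,0,0,0]],
  ],
)

```text
clock: 4.83
tcp_pos: [0.518, 0.0454, 0.0818]
orientation: [0.706, -0.045, 0.706, 0.045]
wrist_force: [0.1, -0.6, 0.9]
finger_gap: 0.0003
```

Run:
```python
from h import *
s=env.get_state();print(s['tcp_pos'],s['wrist_force'])
im=env.read_camera('scene');cv2.imwrite('pics/s3.png',cv2.resize(im[165:280,235:350,::-1],None,fx=5,fy=5,interpolation=cv2.INTER_CUBIC))
```

```text
[0.51799797 0.04543822 0.08180263] [ 0.0543894  -0.59175165  0.90514349]
```

View pics/s3.png

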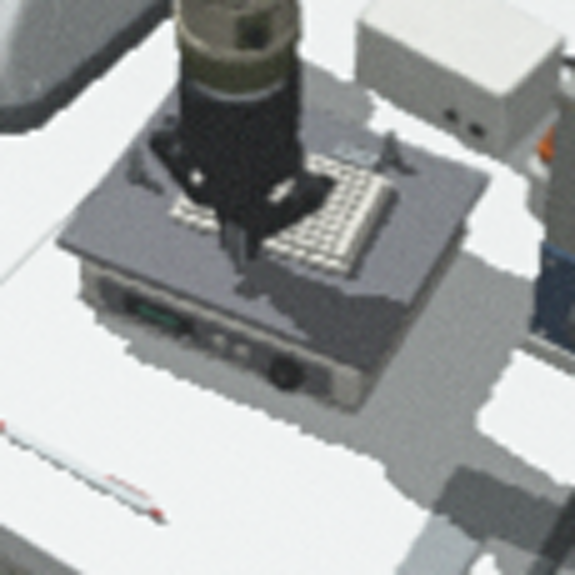

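Emit:
drive_tool(
  plan=[
    [[0,0,0.1,0,0,0,0],[0,0,0.1,0,0,0,0],[0,0,0.1,0,0,0,0],[0,0,0.1,0,0,0,0],[0,0,0.1,0,0,0,0]],
  ],
)

```text
clock: 5.3
tcp_pos: [0.5228, 0.0461, 0.0818]
orientation: [0.706, -0.045, 0.706, 0.045]
wrist_force: [-1.1, 1.0, 0.9]
finger_gap: -0.0002
```

Emit:
drive_tool(
  plan=[
    [[0,0,0.1,0,0,0,0],[0,0,0.1,0,0,0,0],[0,0,0.1,0,0,0,0],[0,0,0,0,0,0,0],[0,0,0,0,0,0,0]],
  ],
)

```text
clock: 5.72
tcp_pos: [0.5234, 0.0464, 0.0814]
orientation: [0.704, -0.045, 0.707, 0.045]
wrist_force: [-6.8, 0.1, 4.2]
finger_gap: 0.0003
```

Emit:
drive_tool(
  plan=[
    [[0,0,0.1,0,0,0,0],[0,0,0.1,0,0,0,0],[0,0,0,0,0,0,0],[0,0,0,0,0,0,0],[0,0,0,0,0,0,0]],
  ],
)

```text
clock: 6.13
tcp_pos: [0.5236, 0.0466, 0.0813]
orientation: [0.703, -0.045, 0.708, 0.045]
wrist_force: [-11.5, -1.3, 8.4]
finger_gap: -0.0
```

Run:
```python
from h import *
s=env.get_state();print(s['tcp_pos'],s['wrist_force'])
for n in('scene','top'):
  im=env.read_camera(n);im=im[165:280,235:350] if n=='scene' else im[150:240,210:310]
  cv2.imwrite(f'pics/{n}4.png',cv2.resize(im[:,:,::-1],None,fx=5,fy=5,interpolation=cv2.INTER_CUBIC))
```

```text
[0.52360782 0.04664968 0.08127119] [-11.4904018   -1.25814816   8.36075676]
```

View pics/scene4.png

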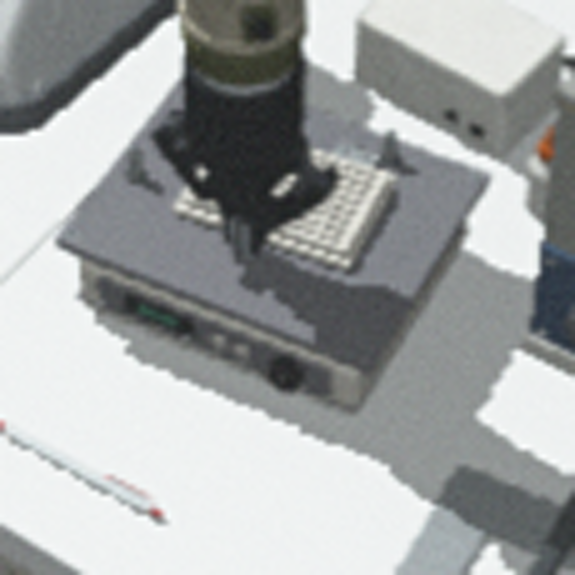

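View pics/top4.png

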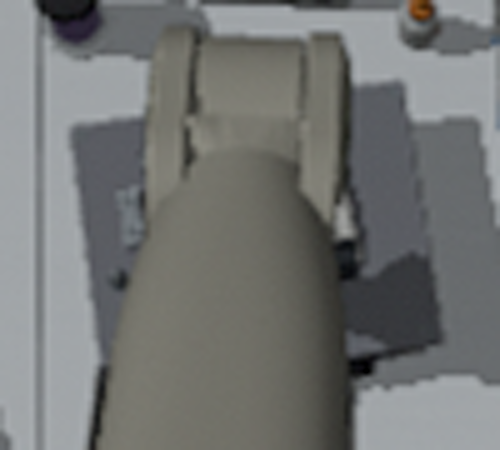

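Emit:
drive_tool(
  plan=[
    [[0,0,-1.0,0,0,0,0],[0,0,-0.9,0,0,0,0],[-2.2,0,0,0,0,0,0],[-2.2,-2.0,0,0,0,0,0],[0,-3.0,1.0,0,0,0,0]],
  ],
)

```text
clock: 6.65
tcp_pos: [0.5258, -0.003, 0.1298]
orientation: [0.707, -0.046, 0.704, 0.046]
wrist_force: [0.7, 0.2, 0.5]
finger_gap: -0.0002
```

Emit:
drive_tool(
  plan=[
    [[0,-2.2,2.5,0,0,0,0],[0,-2.0,2.5,0,0,0,0],[0,0,2.1,0,0,0,0],[0,0,0,0,0,0,0],[0,0,0,0,0,0,0]],
  ],
)

```text
clock: 7.07
tcp_pos: [0.6016, -0.0371, 0.1254]
orientation: [0.706, -0.045, 0.705, 0.045]
wrist_force: [-0.4, -0.0, -0.7]
finger_gap: -0.0
```

```bash
cat > st.py <<'E'
from h import *
H=np.array([.577,.0677]);th=np.radians(7.25)
s=env.get_state();d=s['tcp_pos'][:2]-H
print('t',s['clock'].__round__(2),'x_s,y_s mm',1e3*(d@[np.cos(th),np.sin(th)]).round(4),1e3*(d@[-np.sin(th),np.cos(th)]).round(4),'z',s['tcp_pos'][2],'F',s['wrist_force'].round(1))
M=Rq(s['orientation']);print('yaw',np.degrees(np.arctan2(M[1,2],M[0,2])).round(2),'tilt',np.degrees(np.arcsin(M[:2,0])).round(2))
E
python3 st.py
python3 - <<'E'
from h import *
im=env.read_camera('wrist')
cv2.imwrite('pics/w5.png',im[:,:,::-1])
E
```

```text
t 7.07 x_s,y_s mm 11.2 -107.1 z 0.12543894864094451 F [-0.4 -0.  -0.7]
yaw 7.26 tilt [0.03 0.  ]
```

View pics/w5.png

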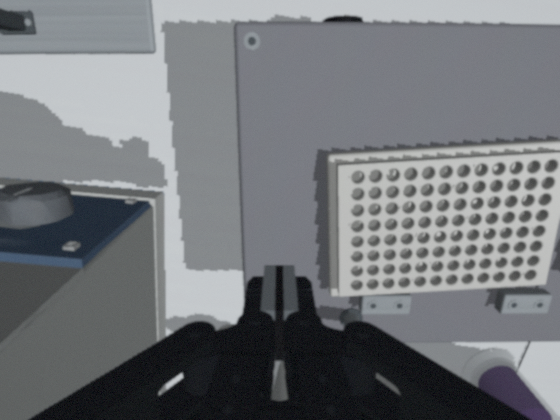

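Emit:
drive_tool(
  plan=[
    [[1.5,0,0,0,0,0,0],[1.5,0,0,0,0,0,0],[1.0,0,0,0,0,0,0],[0.35,0,0,0,0,0,0],[0,0,0,0,0,0,0]],
  ],
)

```text
clock: 7.53
tcp_pos: [0.5995, -0.0362, 0.0814]
orientation: [0.705, -0.045, 0.706, 0.045]
wrist_force: [-0.6, 0.1, -0.1]
finger_gap: 0.0002
```

Emit:
drive_tool(
  plan=[
    [[0,0.4,0,0,0,0,0],[0,0.4,0,0,0,0,0],[0,0.3,0,0,0,0,0],[0,0.3,0,0,0,0,0],[0,0.2,0,0,0,0,0]],
  ],
)

```text
clock: 7.95
tcp_pos: [0.5992, -0.0203, 0.0828]
orientation: [0.706, -0.045, 0.705, 0.045]
wrist_force: [-0.2, 0.3, 1.2]
finger_gap: 0.0004
```

Emit:
drive_tool(
  plan=[
    [[0,0.2,0,0,0,0,0],[0,0.1,0,0,0,0,0],[0,0.1,0,0,0,0,0],[0,0.1,0,0,0,0,0],[0,0.1,0,0,0,0,0]],
  ],
)

```text
clock: 8.37
tcp_pos: [0.5982, -0.0151, 0.0824]
orientation: [0.706, -0.045, 0.706, 0.045]
wrist_force: [-0.7, -2.2, 1.3]
finger_gap: 0.0001
```

```bash
python3 st.py
```

```text
t 8.37 x_s,y_s mm 10.6 -84.8 z 0.08235925189338111 F [-0.7 -2.2  1.3]
yaw 7.27 tilt [ 0.01 -0.02]
```

Emit:
drive_tool(
  plan=[
    [[0,0.1,0,0,0,0,0],[0,0.1,0,0,0,0,0],[0,0.1,0,0,0,0,0],[0,0.1,0,0,0,0,0],[0,0,0,0,0,0,0]],
  ],
)

```text
clock: 8.78
tcp_pos: [0.5975, -0.0109, 0.0823]
orientation: [0.706, -0.045, 0.706, 0.045]
wrist_force: [-1.0, -2.4, 0.7]
finger_gap: 0.0002
```

```bash
python3 st.py
python3 - <<'E'
from h import *
im=env.read_camera('wrist')
cv2.imwrite('pics/w6.png',im[:,:,::-1])
E
```

```text
t 8.78 x_s,y_s mm 10.4 -80.60000000000001 z 0.08231594844043404 F [-1.  -2.4  0.7]
yaw 7.29 tilt [-0.01 -0.01]
```

View pics/w6.png

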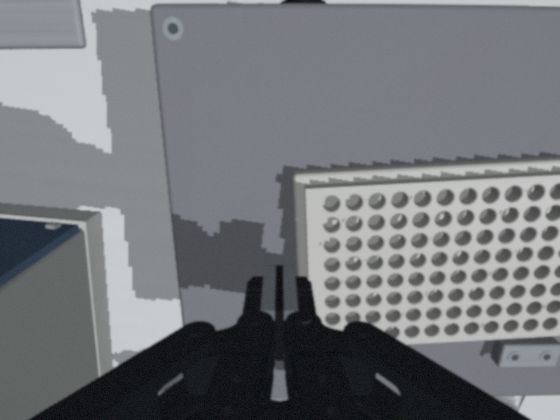

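Emit:
drive_tool(
  plan=[
    [[0,0.1,0,0,0,0,0],[0,0.1,0,0,0,0,0],[0,0.1,0,0,0,0,0],[0,0.1,0,0,0,0,0],[0,0,0,0,0,0,0]],
  ],
)

```text
clock: 9.25
tcp_pos: [0.5969, -0.0068, 0.0822]
orientation: [0.706, -0.045, 0.706, 0.045]
wrist_force: [-0.3, -1.5, 1.8]
finger_gap: -0.0001
```

Emit:
drive_tool(
  plan=[
    [[0,0.1,0,0,0,0,0],[0,0.1,0,0,0,0,0],[0,0.1,0,0,0,0,0],[0,0,0,0,0,0,0],[0,0,0,0,0,0,0]],
  ],
)

```text
clock: 9.67
tcp_pos: [0.5969, -0.0037, 0.0822]
orientation: [0.706, -0.045, 0.706, 0.045]
wrist_force: [-0.4, -1.5, 1.2]
finger_gap: 0.0
```

```bash
python3 st.py
```

```text
t 9.67 x_s,y_s mm 10.7 -73.3 z 0.08223760150395382 F [-0.4 -1.5  1.2]
yaw 7.3 tilt [0.01 0.03]
```

Emit:
drive_tool(
  plan=[
    [[0,0.1,0,0,0,0,0],[0,0.1,0,0,0,0,0],[0,0.1,0,0,0,0,0],[0,0,0,0,0,0,0],[0,0,0,0,0,0,0]],
  ],
)

```text
clock: 10.08
tcp_pos: [0.5966, -0.0021, 0.0823]
orientation: [0.706, -0.045, 0.706, 0.044]
wrist_force: [-1.1, -5.7, 0.6]
finger_gap: 0.0002
```

```bash
python3 st.py
python3 - <<'E'
from h import *
im=env.read_camera('scene');cv2.imwrite(f'pics/s7.png',cv2.resize(im[165:280,235:350,::-1],None,fx=5,fy=5,interpolation=cv2.INTER_CUBIC))
im=env.read_camera('wrist')
cv2.imwrite('pics/w7.png',im[:,:,::-1])
E
```

```text
t 10.08 x_s,y_s mm 10.6 -71.7 z 0.08229909902437188 F [-1.1 -5.7  0.6]
yaw 7.24 tilt [ 0.02 -0.13]
```

View pics/w7.png

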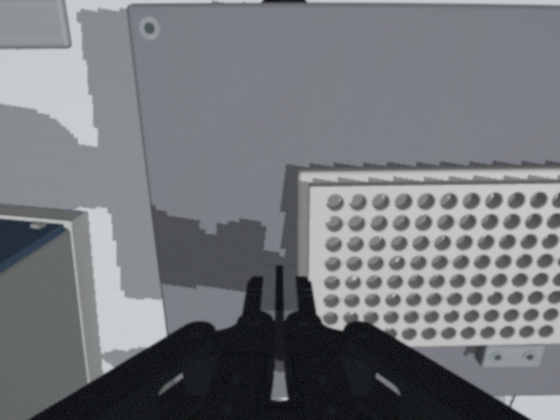

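View pics/s7.png

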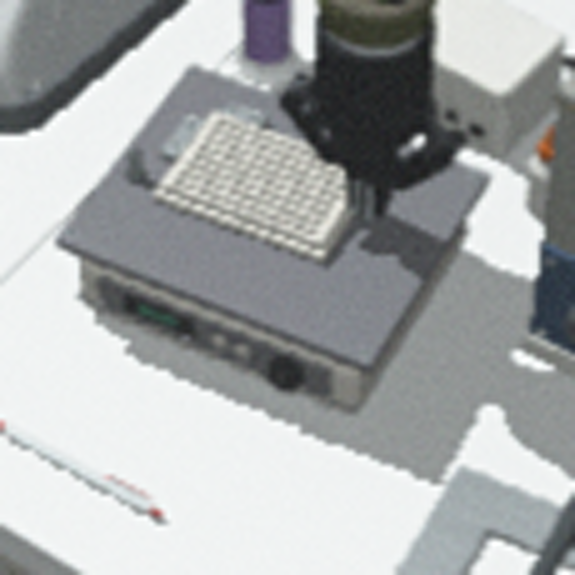

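Emit:
drive_tool(
  plan=[
    [[0,0.2,0,0,0,0,0],[0,0,0,0,0,0,0],[0,-1.5,0,0,0,0,0],[-2.2,0,0,0,0,0,0],[-2.2,0,0,0,0,0,0]],
  ],
)

```text
clock: 10.6
tcp_pos: [0.5971, -0.0142, 0.1252]
orientation: [0.705, -0.044, 0.707, 0.046]
wrist_force: [0.1, -0.2, 0.7]
finger_gap: 0.0
```

Emit:
drive_tool(
  plan=[
    [[0,1.5,-1.5,0,0,0,0],[0,2.3,-2.5,0,0,0,0],[0,2.3,-2.5,0,0,0,0],[0,2.3,-2.4,0,0,0,0],[0,0,0,0,0,0,0]],
  ],
)

```text
clock: 11.02
tcp_pos: [0.4932, 0.0611, 0.1257]
orientation: [0.704, -0.045, 0.708, 0.047]
wrist_force: [-0.6, -0.8, 0.0]
finger_gap: -0.0004
```

```bash
python3 st.py
```

```text
t 11.02 x_s,y_s mm -83.9 4.1000000000000005 z 0.12567480221384766 F [-0.6 -0.8  0. ]
yaw 7.47 tilt [-0.32  0.18]
```

Emit:
drive_tool(
  plan=[
    [[1.5,-0.2,0,0,0,0,0],[1.5,0,0,0,0,0,0],[1.0,0,0,0,0,0,0],[0.3,0,0.3,0,0,0,0],[0,0,0.4,0,0,0,0]],
  ],
)

```text
clock: 11.43
tcp_pos: [0.5059, 0.057, 0.0824]
orientation: [0.705, -0.045, 0.706, 0.045]
wrist_force: [-0.0, 0.1, 0.4]
finger_gap: -0.0002
```

Emit:
drive_tool(
  plan=[
    [[0,0,0.4,0,0,0,0],[0,0,0.4,0,0,0,0],[0,0,0.2,0,0,0,0],[0,0,0.2,0,0,0,0],[0,0,0.1,0,0,0,0]],
  ],
)

```text
clock: 11.85
tcp_pos: [0.5199, 0.0587, 0.0836]
orientation: [0.706, -0.045, 0.705, 0.045]
wrist_force: [0.4, -0.4, -0.3]
finger_gap: -0.0003
```

```bash
python3 st.py
```

```text
t 11.85 x_s,y_s mm -57.7 -1.7 z 0.0836442571832704 F [ 0.4 -0.4 -0.3]
yaw 7.29 tilt [0.05 0.01]
```

Emit:
drive_tool(
  plan=[
    [[0,0,0.1,0,0,0,0],[0,0,0.1,0,0,0,0],[0,0,0.1,0,0,0,0],[0,0,0.1,0,0,0,0],[0,0,0,0,0,0,0]],
  ],
)

```text
clock: 12.27
tcp_pos: [0.5233, 0.0592, 0.0833]
orientation: [0.706, -0.045, 0.706, 0.045]
wrist_force: [-0.3, -0.2, 0.4]
finger_gap: -0.0002
```

```bash
python3 st.py
```

```text
t 12.27 x_s,y_s mm -54.300000000000004 -1.7 z 0.08334635813470617 F [-0.3 -0.2  0.4]
yaw 7.29 tilt [0.01 0.  ]
```

Emit:
drive_tool(
  plan=[
    [[0,0,0.1,0,0,0,0],[0,0,0.1,0,0,0,0],[0,0,0.1,0,0,0,0],[0,0,0.1,0,0,0,0],[0,0,0,0,0,0,0]],
  ],
)

```text
clock: 12.68
tcp_pos: [0.5246, 0.0596, 0.083]
orientation: [0.704, -0.045, 0.707, 0.045]
wrist_force: [-7.2, -1.1, 5.6]
finger_gap: 0.0001
```

```bash
python3 st.py
```

```text
t 12.68 x_s,y_s mm -53.0 -1.4 z 0.08298134619353273 F [-7.2 -1.1  5.6]
yaw 7.29 tilt [-0.28 -0.02]
```

Emit:
drive_tool(
  plan=[
    [[0,0,-1.5,0,0,0,0],[-3.5,0,0,0,0,0,0],[-3.5,0,0,0,0,0,0],[-3.5,0,1.0,0,0,0,0],[-3.0,0,2.5,0,0,0,0]],
  ],
)

```text
clock: 13.1
tcp_pos: [0.5453, 0.0623, 0.2211]
orientation: [0.706, -0.045, 0.706, 0.045]
wrist_force: [1.2, -0.4, 0.6]
finger_gap: 0.0002
```

Emit:
drive_tool(
  plan=[
    [[-3.0,0,3.0,0,0,0,0],[0,0,3.5,0,0,0,0],[0,0,3.5,0,0,0,0],[0,0,1.0,0,0,0,0],[0,0,0,0,0,0,0]],
  ],
)

```text
clock: 13.52
tcp_pos: [0.6582, 0.0762, 0.2461]
orientation: [0.706, -0.045, 0.706, 0.045]
wrist_force: [-1.4, -0.2, -0.4]
finger_gap: -0.0001
```

```bash
python3 st.py
python3 - <<'E'
from h import *
s=env.get_state();im=env.read_camera('wrist');cv2.imwrite('pics/w8.png',im[:,:,::-1])
import pickle;pickle.dump(s,open('w8.pkl','wb'));print(s['tcp_pos'])
t=cv2.imread('pics/w8.png')
cv2.imwrite('pics/w8a.png',cv2.resize(t[0:200,115:415],None,fx=2.66,fy=2.66,interpolation=cv2.INTER_CUBIC))
E
```

```text
t 13.52 x_s,y_s mm 81.69999999999999 -1.8 z 0.24611545200621884 F [-1.4 -0.2 -0.4]
yaw 7.29 tilt [0.02 0.01]
[0.65824949 0.07623758 0.24611545]
```

View pics/w8a.png

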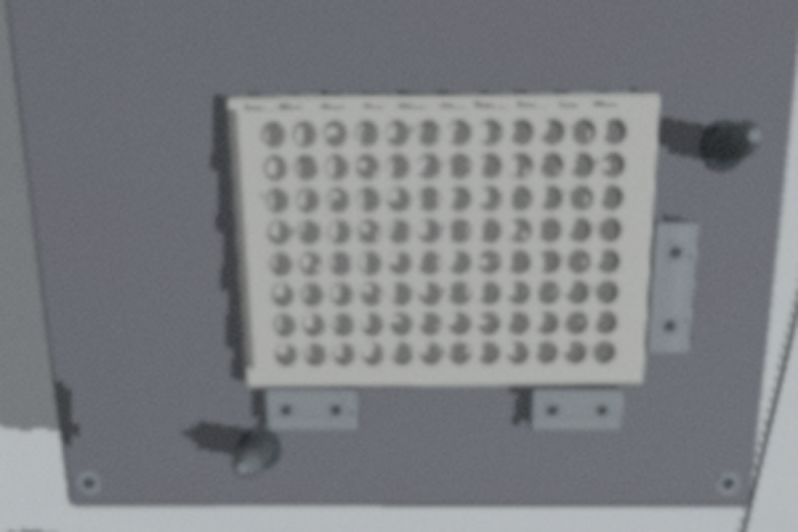

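Run:
```python
from h import *
import pickle
t=cv2.imread('pics/w8.png')
cv2.imwrite('pics/w8b.png',cv2.resize(t[75:170,300:400],None,fx=6,fy=6,interpolation=cv2.INTER_CUBIC))
s=pickle.load(open('w8.pkl','rb'));c=cam('wrist',s)
f=lambda p,z: back(c,(np.array(p,float)+.5)/2.66-.5+[115,0],z)
sc=f([(285,410),(336,410),(552,410),(602,410)],.086);A=sc[:2].mean(0);B=sc[2:].mean(0);v=B-A;th=np.arctan2(-v[0],v[1]);print('yaw',np.degrees(th))
ex,ey=np.array([np.cos(th),np.sin(th),0]),np.array([-np.sin(th),np.cos(th),0])
F=f([(268,390),(357,390),(532,390),(622,390)],.086);L=f([(659,224),(651,350)],.086);LS=f([(676,252),(669,326)],.086)
xf=(F@ex).mean();yl=(L@ey).mean();home=(xf-.0427)*ex+(yl-.0639)*ey;print(home,((A+B)/2)@ey,yl-.0639,'LS',LS@ey-yl)
print('x from screws', (sc@ex).mean()-xf)
W=f([(272,133),(615,132),(605,353),(286,354)],.0924);m=W.mean(0)
print([np.linalg.norm(W[i]-W[i-1]).round(4) for i in range(4)],'plate-home',(m-home)@ex,(m-home)@ey,[np.degrees(np.arctan2(-q[0],q[1])) for q in (W[1]-W[0],W[2]-W[3])])
pins=f([(246,464),(754,136)],.108);hp=[pins[0]-.064*ex+.062*ey,pins[1]+.030*ex-.085*ey];print('home by pins',hp)
```

```text
yaw 7.297137969784294
[0.57739834 0.06905595 0.        ] -0.006519638149344083 -0.004841639034575837 LS [0.0057083  0.00527001]
x from screws 0.00644777779193173
[np.float64(0.0632), np.float64(0.0994), np.float64(0.0631), np.float64(0.0991)] plate-home -0.0011566215451422673 -0.0016021269879525793 [np.float64(7.45168940007338), np.float64(7.475141103872471)]
home by pins [array([0.57532755, 0.06852597, 0.108     ]), array([0.57713988, 0.06741989, 0.108     ])]
```

View pics/w8b.png

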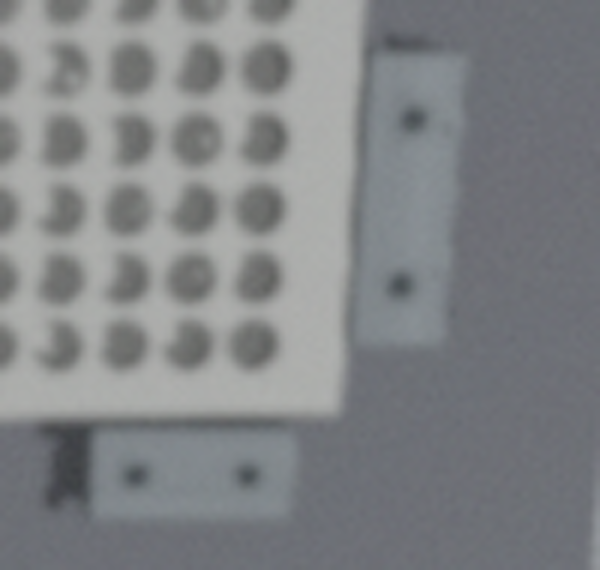

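Emit:
drive_tool(
  plan=[
    [[0,0,-3.5,0,0,0,0.5],[0,0,-3.5,0,0,0,0.5],[0,-1.0,-3.5,0,0,0,0.5],[0,-2.0,-3.0,0,0,0,0.5],[0,-2.6,-2.5,0,0,0,0.5]],
  ],
)

```text
clock: 13.98
tcp_pos: [0.5001, 0.0011, 0.248]
orientation: [0.705, -0.046, 0.706, 0.046]
wrist_force: [0.6, -0.2, 0.9]
finger_gap: 0.0428
```

Emit:
drive_tool(
  plan=[
    [[0,-3.3,-1.5,0,0,0,0.5],[0,-3.5,-1.0,0,0,0,0.5],[0,-3.5,-1.0,0,0,0,0.5],[0,-3.5,0,0,0,0,0.5],[0,-3.5,0,0,0,0,0.5]],
  ],
)

```text
clock: 14.4
tcp_pos: [0.4893, -0.1768, 0.2486]
orientation: [0.706, -0.045, 0.705, 0.045]
wrist_force: [0.9, 1.0, 0.2]
finger_gap: 0.043
```

Emit:
drive_tool(
  plan=[
    [[0,-3.4,0,0,0,0,0.5],[0,-2.0,0,0,0,0,0.5],[0,0,0,0,0,0,0.5],[0,0,0,0,0,0,0.5],[0,0,0,0,0,0,0.5]],
  ],
)

```text
clock: 14.82
tcp_pos: [0.497, -0.2285, 0.2479]
orientation: [0.706, -0.045, 0.706, 0.045]
wrist_force: [0.3, 0.5, -0.8]
finger_gap: 0.0428
```

```bash
python3 st.py
python3 - <<'E'
from h import *
s=env.get_state();im=env.read_camera('wrist');cv2.imwrite('pics/w9.png',im[:,:,::-1])
import pickle;pickle.dump(s,open('w9.pkl','wb'));print(s['tcp_pos'],s['finger_gap'])
E
```

```text
t 14.82 x_s,y_s mm -116.7 -283.7 z 0.24788189017804704 F [ 0.3  0.5 -0.8]
yaw 7.28 tilt [-0.02  0.04]
[ 0.49699187 -0.22847017  0.24788189] 0.04275880080417111
```

View pics/w9.png

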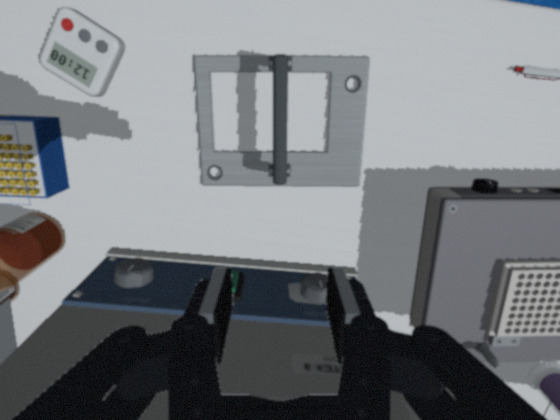

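Run:
```python
from h import *
t=cv2.imread('pics/w9.png')
cv2.imwrite('pics/w9a.png',cv2.resize(t[45:195,185:375],None,fx=4,fy=4,interpolation=cv2.INTER_CUBIC))
```

```text
(no output)
```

View pics/w9a.png

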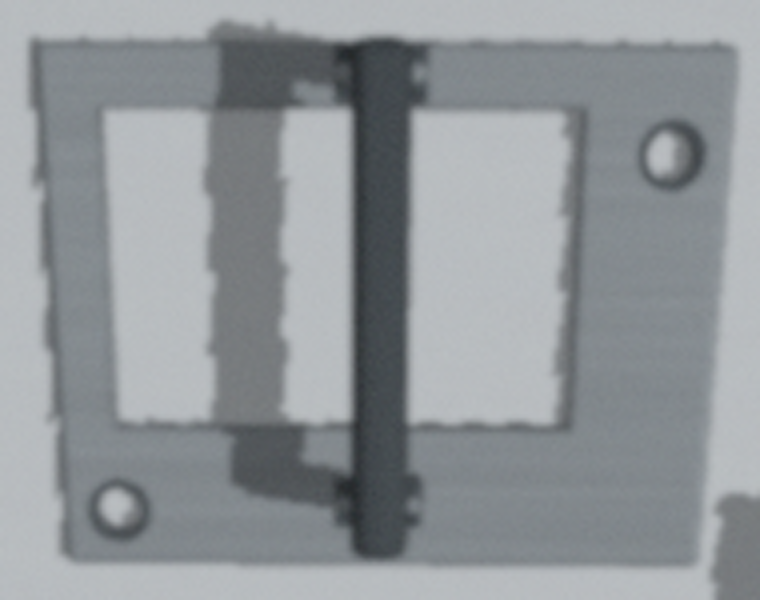

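Run:
```python
from h import *
import pickle;s=pickle.load(open('w9.pkl','rb'));c=cam('wrist',s)
f=lambda p,z: back(c,(np.array(p,float)+.5)/4-.5+[185,45],z)
h=f([(120,510),(671,154)],.006);v=h[0]-h[1];a=np.arctan2(v[1],v[0])-np.arctan2(-147,94);print(h,np.linalg.norm(v),np.degrees(a))
Rm=np.array([[np.cos(a),-np.sin(a)],[np.sin(a),np.cos(a)]]);o=h.mean(0)[:2]-Rm@[.017,.0115];g=o+Rm@[.006,.010];print('o',o,'grip',g)
b=f([(382,40),(380,556)],.054);print('bar',b,b.mean(0),np.linalg.norm(b[0]-b[1]))
b=f([(382,40),(380,556)],.050);w=b[1]-b[0];print(b.mean(0),np.degrees(np.arctan2(w[1],w[0])))
oc=f([(35,42),(737,48),(697,565),(66,560)],.006);print(oc, [np.linalg.norm(oc[i]-oc[i-1]).round(4) for i in range(4)]);
cm=oc.mean(0)[:2]-Rm@[.0115,.0115];print('o by corners',cm)
```

```text
[[ 0.5085177  -0.2996977   0.006     ]
 [ 0.39727341 -0.16567666  0.006     ]] 0.17417499542006293 7.097284372272363
o [ 0.43744669 -0.24619949] grip [ 0.44216517 -0.23553479]
bar [[ 0.38413059 -0.24246815  0.054     ]
 [ 0.50011477 -0.22803726  0.054     ]] [ 0.44212268 -0.2352527   0.054     ] 0.11687849420839502
[ 0.44246262 -0.23519761  0.05      ] 7.092360335736633
[[ 0.39127082 -0.32932224  0.006     ]
 [ 0.37027597 -0.15397083  0.006     ]
 [ 0.50372792 -0.13745859  0.006     ]
 [ 0.52475409 -0.31380184  0.006     ]] [np.float64(0.1344), np.float64(0.1766), np.float64(0.1345), np.float64(0.1776)]
o by corners [ 0.43751619 -0.24647114]
```

Emit:
drive_tool(
  plan=[
    [[0,0,-2.8,0,0,0,0.5],[0,0,-2.7,0,0,0,0.5],[3.5,0,0,0,0,0,0.5],[3.5,0,0,0,0,0,0.5],[3.5,0,0,0,0,0,0.5]],
  ],
)

```text
clock: 15.28
tcp_pos: [0.4435, -0.2353, 0.143]
orientation: [0.707, -0.046, 0.705, 0.045]
wrist_force: [0.3, 0.7, -0.0]
finger_gap: 0.0428
```

Emit:
drive_tool(
  plan=[
    [[3.5,0,0,0,0,0,0.5],[2.0,0,0,0,0,0,0.5],[0,0,0,0,0,0,0.5],[0,0,0,0,0,0,0.5],[0,0,0,0,0,0,0.5]],
  ],
)

```text
clock: 15.7
tcp_pos: [0.4444, -0.2362, 0.0894]
orientation: [0.706, -0.046, 0.705, 0.045]
wrist_force: [0.0, -0.6, -0.2]
finger_gap: 0.043
```

```bash
python3 st.py
```

```text
t 15.7 x_s,y_s mm -169.9 -284.7 z 0.0894020272827107 F [ 0.  -0.6 -0.2]
yaw 7.36 tilt [ 0.1  -0.07]
```

Emit:
drive_tool(
  plan=[
    [[2.0,0.1,-0.2,0,0,0,0.5],[2.0,0,0,0,0,0,0.5],[1.6,0,0,0,0,0,0.5],[0.5,0,0,0,0,0,0.5],[0,0,0,0,0,0,0.5]],
  ],
)

```text
clock: 16.12
tcp_pos: [0.4417, -0.2356, 0.0273]
orientation: [0.706, -0.045, 0.706, 0.045]
wrist_force: [-0.3, 0.8, -0.2]
finger_gap: 0.0427
```

```bash
python3 st.py
```

```text
t 16.12 x_s,y_s mm -172.5 -283.8 z 0.02730485220170331 F [-0.3  0.8 -0.2]
yaw 7.31 tilt [ 0.02 -0.01]
```

Emit:
drive_tool(
  plan=[
    [[0,0,0,0,0,0,0],[0,0,0,0,0,0,0],[0,0,0,0,0,0,0],[0,0,0,0,0,0,0],[0,0,0,0,0,0,0]],
  ],
  squeeze=80,
)

```text
clock: 16.53
tcp_pos: [0.4426, -0.2361, 0.0285]
orientation: [0.707, -0.045, 0.705, 0.045]
wrist_force: [0.5, 1.0, 4.9]
finger_gap: 0.0129
```

Emit:
drive_tool(
  plan=[
    [[-0.5,0,0,0,0,0,0],[-1.0,0,0,0,0,0,0],[-2.0,0,0,0,0,0,0],[-2.5,0,0,0,0,0,0],[-2.5,0,0,0,0,0,0]],
  ],
)

```text
clock: 16.95
tcp_pos: [0.4406, -0.2351, 0.1129]
orientation: [0.705, -0.045, 0.706, 0.045]
wrist_force: [1.5, -1.4, -4.4]
finger_gap: 0.0126
```

Emit:
drive_tool(
  plan=[
    [[-2.5,0,0,0,0,0,0],[-2.5,0,0,0,0,0,0],[-2.5,0,0,0,0,0,0],[-1.0,0,0,0,0,0,0],[0,0,0,0,0,0,0]],
  ],
)

```text
clock: 17.37
tcp_pos: [0.4427, -0.2367, 0.1999]
orientation: [0.707, -0.046, 0.704, 0.044]
wrist_force: [0.4, -0.2, -4.4]
finger_gap: 0.0123
```

```bash
python3 st.py;python3 - <<'E'
from h import *
im=env.read_camera('wrist');cv2.imwrite('pics/w10.png',im[:,:,::-1])
s=env.get_state();import pickle;pickle.dump(s,open('w10.pkl','wb'));print(s['ft_torque'])
E
```

```text
t 17.37 x_s,y_s mm -171.6 -285.0 z 0.1998754520133699 F [ 0.4 -0.2 -4.4]
yaw 7.29 tilt [ 0.26 -0.2 ]
[0.01806994 0.03208962 0.05342992]
```

View pics/w10.png

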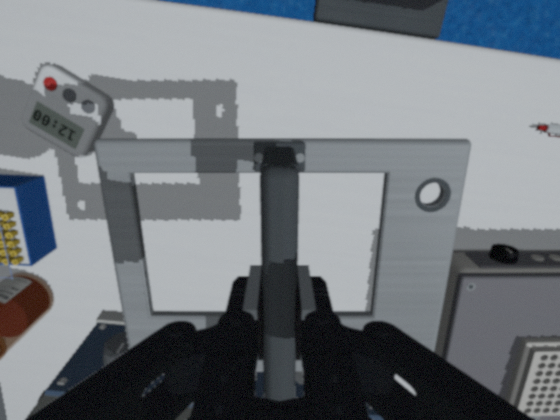

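Run:
```python
from h import *
t=cv2.imread('pics/w10.png')
cv2.imwrite('pics/w10a.png',cv2.resize(t[125:335,90:480],None,fx=2,fy=2,interpolation=cv2.INTER_CUBIC))
```

```text
(no output)
```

View pics/w10a.png

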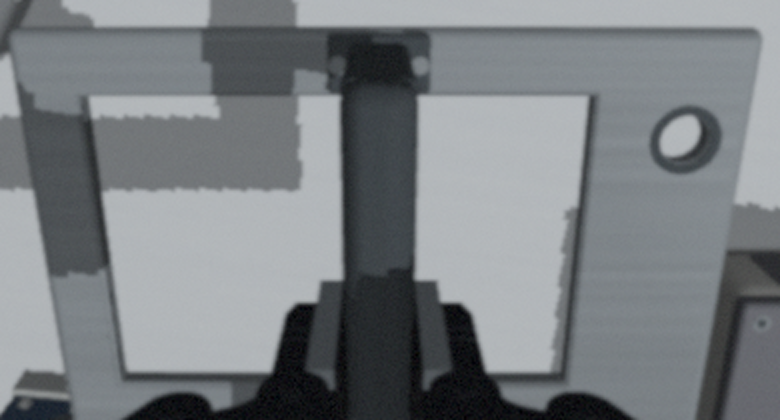

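Run:
```python
from h import *
import pickle
m=env.camera_model('wrist');K,k1,T=np.array(m['camera_matrix']),m['k1'],np.linalg.inv(np.array(m['T_tool_cam']))
px=lambda p:(np.array(p,float)+.5)/2-.5+[90,125]
def bt(p,X):
    u=cv2.undistortPoints(px(p).reshape(-1,1,2),K,np.array([k1,0,0,0.])).reshape(-1,2)
    d=np.c_[u,np.ones(len(u))]@T[:3,:3];o=-T[:3,:3].T@T[:3,3];t=(X-o[0])/d[:,0];return (o+d*t[:,None])[:,1:]
for X in (.0225,):
  h=bt([(686,139)],X);w=bt([(86,94),(598,94),(565,378),(122,378)],X)
  print('hole_b tool (y,z)',h,'exp rel grip y+75,z-36'); print(w,'w',w[1,0]-w[0,0],w[2,0]-w[3,0],'exp .1238; h',w[2,1]-w[1,1],w[3,1]-w[0,1],'exp .0815','centre',w.mean(0),'exp -10,-6')
  e=w[1]-w[0];print(np.degrees(np.arctan2(-e[1],e[0]))); e=w[2]-w[3];print(np.degrees(np.arctan2(-e[1],e[0])))
```

```text
hole_b tool (y,z) [[ 0.0744987  -0.03604961]] exp rel grip y+75,z-36
[[-0.07070125 -0.04724672]
 [ 0.05176171 -0.04722344]
 [ 0.05078784  0.03260306]
 [-0.07159842  0.03271753]] w 0.12246295573286484 0.12238626145318954 exp .1238; h 0.07982650022034972 0.07996425226548745 exp .0815 centre [-0.00993753 -0.00728739] exp -10,-6
-0.01089506084194642
0.05358744883487533
```

Emit:
drive_tool(
  plan=[
    [[0,1.5,0,0,0,0,0],[0,2.5,0,0,0,0,0],[0,3.0,0,0,0,0,0],[0,3.0,0,0,0,0,0],[0,3.0,0.5,0,0,0,0]],
  ],
)

```text
clock: 17.83
tcp_pos: [0.427, -0.1036, 0.1944]
orientation: [0.704, -0.044, 0.707, 0.046]
wrist_force: [0.8, 0.5, -4.4]
finger_gap: 0.0125
```

Emit:
drive_tool(
  plan=[
    [[0,3.0,1.0,0,0,0,0],[0,3.0,1.5,0,0,0,0],[0,3.0,2.0,0,0,0,0],[0,2.5,2.5,0,0,0,0],[0,2.0,2.5,0,0,0,0]],
  ],
)

```text
clock: 18.25
tcp_pos: [0.505, 0.043, 0.1947]
orientation: [0.704, -0.045, 0.707, 0.046]
wrist_force: [0.4, -0.8, -4.2]
finger_gap: 0.0128
```

Emit:
drive_tool(
  plan=[
    [[0,1.5,2.5,0,0,0,0],[0,1.0,2.5,0,0,0,0],[0,0.5,1.8,0,0,0,0],[0,0,1.0,0,0,0,0],[0,0,0,0,0,0,0]],
  ],
)

```text
clock: 18.67
tcp_pos: [0.5807, 0.0809, 0.1937]
orientation: [0.704, -0.045, 0.707, 0.046]
wrist_force: [-0.1, -0.7, -4.1]
finger_gap: 0.012
```

```bash
python3 st.py
```

```text
t 18.67 x_s,y_s mm 5.3 12.7 z 0.19369595127839323 F [-0.1 -0.7 -4.1]
yaw 7.37 tilt [-0.2   0.02]
```

Emit:
drive_tool(
  plan=[
    [[1.5,-0.2,0,0,0,0,0],[1.5,0,0,0,0,0,0],[1.3,0,0,0,0,0,0],[0,0,0,0,0,0,0],[0,0,0,0,0,0,0]],
  ],
)

```text
clock: 19.08
tcp_pos: [0.5782, 0.0777, 0.1519]
orientation: [0.704, -0.045, 0.707, 0.045]
wrist_force: [0.1, -1.1, -3.9]
finger_gap: 0.0125
```

```bash
python3 st.py;python3 - <<'E'
from h import *
import pickle
s=env.get_state();pickle.dump(s,open('w11.pkl','wb'))
im=env.read_camera('wrist');cv2.imwrite('pics/w11.png',im[:,:,::-1])
im=env.read_camera('scene');cv2.imwrite(f'pics/s11.png',cv2.resize(im[165:280,235:350,::-1],None,fx=5,fy=5,interpolation=cv2.INTER_CUBIC))
E
```

```text
t 19.08 x_s,y_s mm 2.5 9.700000000000001 z 0.1519191943726282 F [ 0.1 -1.1 -3.9]
yaw 7.28 tilt [-0.29  0.01]
```

View pics/w11.png

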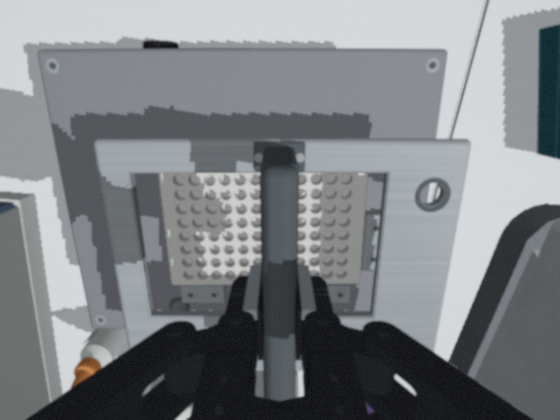

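View pics/s11.png

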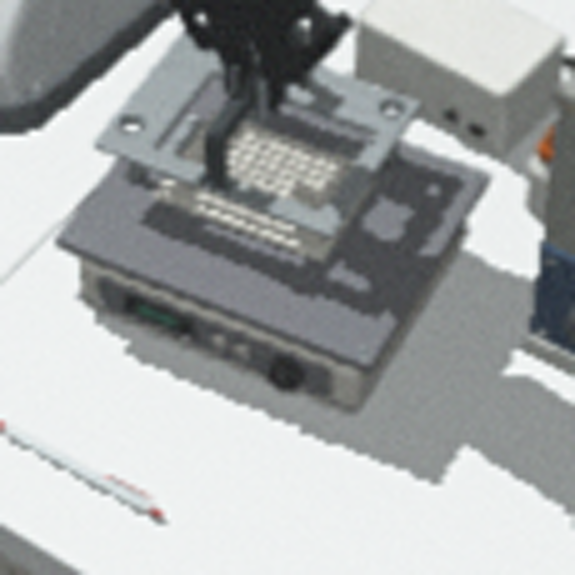

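Emit:
drive_tool(
  plan=[
    [[0,0,0.3,0,0,0,0],[0,0,0,0,0,0,0],[0,0,0,0,0,0,0],[0,0,0,0,0,0,0],[0,0,0,0,0,0,0]],
  ],
)

```text
clock: 19.6
tcp_pos: [0.5839, 0.078, 0.154]
orientation: [0.706, -0.045, 0.706, 0.045]
wrist_force: [0.0, -0.2, -3.2]
finger_gap: 0.0126
```

```bash
python3 st.py;python3 - <<'E'
from h import *
import pickle
s=env.get_state();pickle.dump(s,open('w12.pkl','wb'))
im=env.read_camera('wrist');cv2.imwrite('pics/w12.png',im[:,:,::-1])
cv2.imwrite('pics/w12a.png',cv2.resize(im[160:230,390:470,::-1],None,fx=8,fy=8,interpolation=cv2.INTER_CUBIC))
im=env.read_camera('scene');cv2.imwrite(f'pics/s12.png',cv2.resize(im[165:225,245:325,::-1],None,fx=9,fy=9,interpolation=cv2.INTER_CUBIC))
E
```

```text
t 19.6 x_s,y_s mm 8.1 9.4 z 0.1540301787940837 F [ 0.  -0.2 -3.2]
yaw 7.29 tilt [0.03 0.  ]
```

View pics/w12a.png

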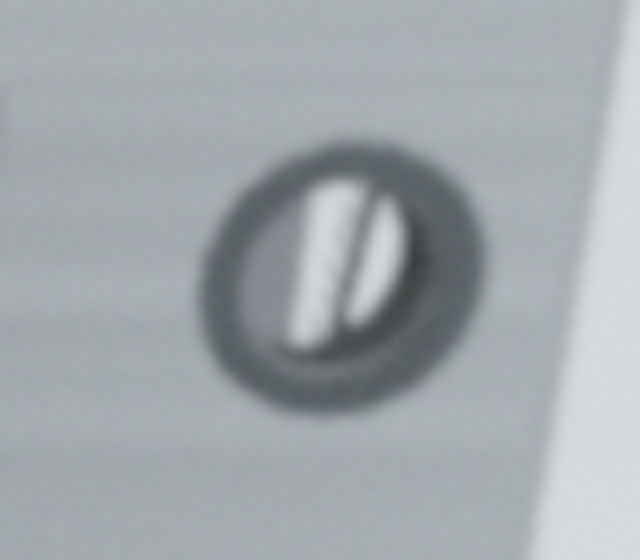

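View pics/s12.png

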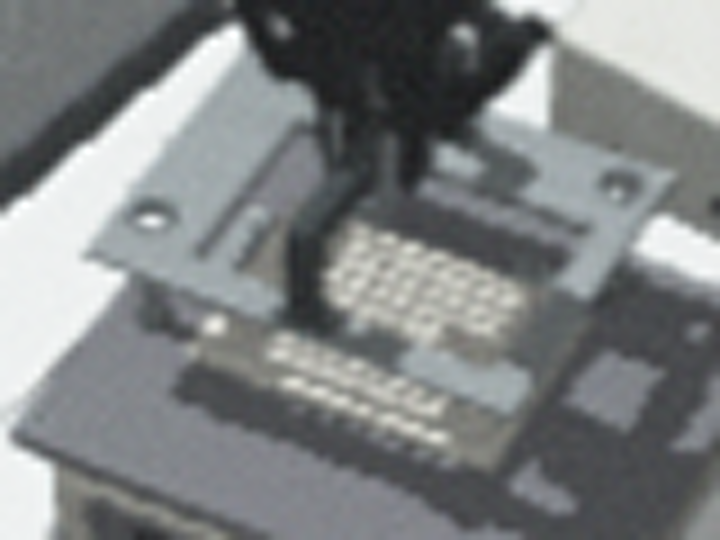

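Emit:
drive_tool(
  plan=[
    [[0.5,0.1,-0.2,0,0,0,0],[0.5,0,0,0,0,0,0],[0.3,0,0,0,0,0,0],[0,0,0,0,0,0,0],[0,0,0,0,0,0,0]],
  ],
)

```text
clock: 20.12
tcp_pos: [0.5812, 0.0787, 0.1402]
orientation: [0.705, -0.045, 0.706, 0.045]
wrist_force: [-0.1, -0.3, -3.6]
finger_gap: 0.0125
```

```bash
python3 st.py;python3 - <<'E'
from h import *
import pickle
s=env.get_state();pickle.dump(s,open('w13.pkl','wb'))
im=env.read_camera('wrist');cv2.imwrite('pics/w13.png',im[:,:,::-1])
cv2.imwrite('pics/w13a.png',cv2.resize(im[160:230,390:470,::-1],None,fx=8,fy=8,interpolation=cv2.INTER_CUBIC))
im=env.read_camera('scene');cv2.imwrite(f'pics/s13.png',cv2.resize(im[165:225,245:325,::-1],None,fx=9,fy=9,interpolation=cv2.INTER_CUBIC))
E
python3 st.py
```

```text
t 20.12 x_s,y_s mm 5.6 10.4 z 0.14019431571186639 F [-0.1 -0.3 -3.6]
yaw 7.28 tilt [-0.06  0.  ]
t 20.22 x_s,y_s mm 6.1000000000000005 10.4 z 0.14076953991737853 F [ 0.4  0.7 -3.4]
yaw 7.28 tilt [0.   0.01]
```

View pics/w13a.png

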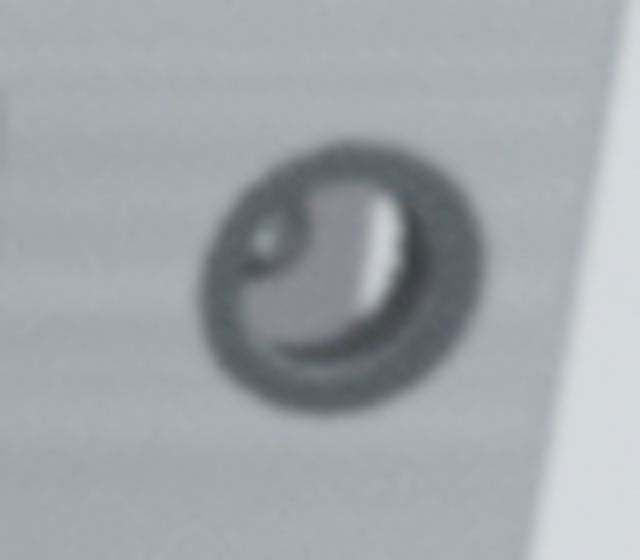

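View pics/s13.png

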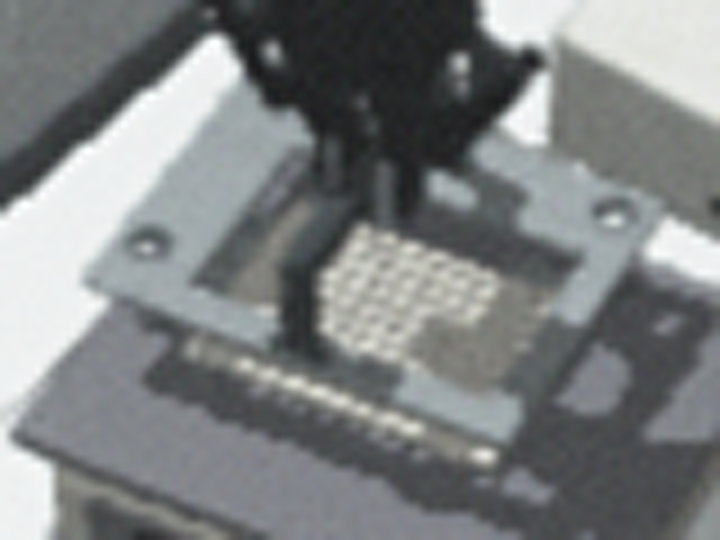

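Run:
```python
from h import *
import pickle
s=pickle.load(open('w13.pkl','rb'));c=cam('wrist',s)
M=Rq(s['orientation'])
tip=back(c,[(423.5,189.3)],.108);print('pin_b tip',tip,'tool',(tip-s['tcp_pos'])@M)
# hole rim centre in this image: outer ellipse top rim centre
hc=np.array([(343/8+390-.44,277/8+160-.44)]);top=back(c,hc,s['tcp_pos'][2]-.0225);print('hole_b',top,'tool',(top-s['tcp_pos'])@M)
d=(tip-top)@M;print('pin-hole in tool x,y,z',d)
```

```text
pin_b tip [[0.53628878 0.14734904 0.108     ]] tool [[ 0.0322453   0.07375748 -0.03585353]]
hole_b [[0.53601005 0.14792144 0.11769432]] tool [[ 0.02255131  0.07436252 -0.03606728]]
pin-hole in tool x,y,z [[ 0.00969398 -0.00060504  0.00021375]]
```

Emit:
drive_tool(
  plan=[
    [[0.3,-0.05,0,0,0,0,0],[0.3,0,0,0,0,0,0],[0.3,0,0,0,0,0,0],[0.2,0,0,0,0,0,0],[0,0,0,0,0,0,0]],
  ],
)

```text
clock: 20.63
tcp_pos: [0.5812, 0.0782, 0.129]
orientation: [0.705, -0.045, 0.706, 0.045]
wrist_force: [0.2, 0.1, -4.0]
finger_gap: 0.0125
```

```bash
python3 st.py
```

```text
t 20.63 x_s,y_s mm 5.5 9.9 z 0.1289941866635139 F [ 0.2  0.1 -4. ]
yaw 7.29 tilt [-0.07  0.01]
```

Emit:
drive_tool(
  plan=[
    [[0.3,0,0,0,0,0,0],[0.3,0,0,0,0,0,0],[0.2,0,0,0,0,0,0],[0.2,0,0,0,0,0,0],[0,0,0,0,0,0,0]],
  ],
)

```text
clock: 21.05
tcp_pos: [0.5813, 0.0783, 0.1191]
orientation: [0.705, -0.045, 0.706, 0.045]
wrist_force: [-0.3, -0.7, -4.6]
finger_gap: 0.0127
```

```bash
python3 st.py
```

```text
t 21.05 x_s,y_s mm 5.6 9.9 z 0.11914886259096702 F [-0.3 -0.7 -4.6]
yaw 7.29 tilt [-0.05  0.  ]
```

Emit:
drive_tool(
  plan=[
    [[0.15,0,0,0,0,0,0],[0.15,0,0,0,0,0,0],[0.1,0,0,0,0,0,0],[0.1,0,0,0,0,0,0],[0,0,0,0,0,0,0]],
  ],
)

```text
clock: 21.47
tcp_pos: [0.5817, 0.0783, 0.1148]
orientation: [0.706, -0.045, 0.706, 0.045]
wrist_force: [0.0, 0.9, -3.5]
finger_gap: 0.0128
```

```bash
python3 st.py
```

```text
t 21.47 x_s,y_s mm 6.0 9.9 z 0.11477771787781728 F [ 0.   0.9 -3.5]
yaw 7.29 tilt [0.01 0.  ]
```

Emit:
drive_tool(
  plan=[
    [[0.05,0,0,0,0,0,0],[0.05,0,0,0,0,0,0],[0.05,0,0,0,0,0,0],[0,0,0,0,0,0,0],[0,0,0,0,0,0,0]],
  ],
)

```text
clock: 21.88
tcp_pos: [0.5818, 0.0783, 0.1146]
orientation: [0.706, -0.045, 0.705, 0.045]
wrist_force: [-4.1, -0.8, 6.0]
finger_gap: 0.0122
```

```bash
python3 st.py
python3 - <<'E'
from h import *
im=env.read_camera('wrist');cv2.imwrite('pics/w14.png',im[:,:,::-1])
im=env.read_camera('scene');cv2.imwrite(f'pics/s14.png',cv2.resize(im[165:265,240:345,::-1],None,fx=6,fy=6,interpolation=cv2.INTER_CUBIC))
E
```

```text
t 21.88 x_s,y_s mm 6.1000000000000005 9.9 z 0.11459112919528033 F [-4.1 -0.8  6. ]
yaw 7.29 tilt [ 0.06 -0.  ]
```

View pics/w14.png

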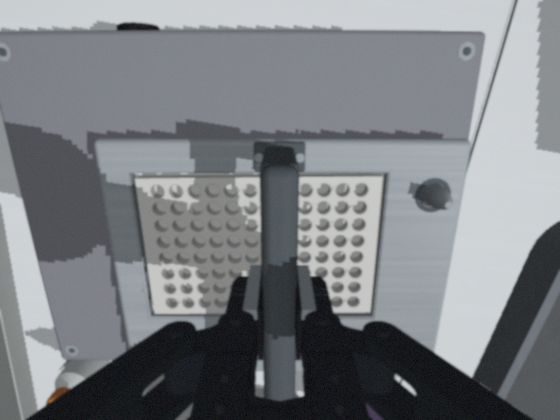

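View pics/s14.png

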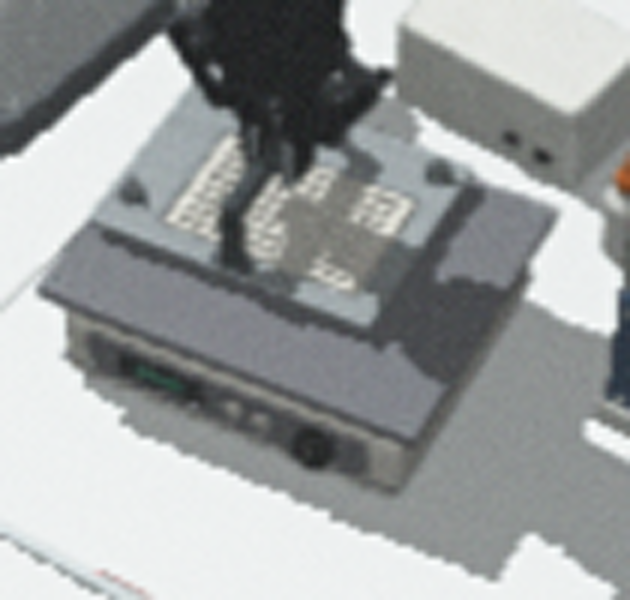

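Emit:
drive_tool(
  plan=[
    [[-0.05,0,0,0,0,0,0.2],[0,0,0,0,0,0,0.4],[0,0,0,0,0,0,0.5],[0,0,0,0,0,0,0.5],[0,0,0,0,0,0,0.5]],
  ],
)

```text
clock: 22.4
tcp_pos: [0.5819, 0.0782, 0.1137]
orientation: [0.706, -0.045, 0.706, 0.045]
wrist_force: [-0.8, -0.1, -0.6]
finger_gap: 0.0426
```

Emit:
drive_tool(
  plan=[
    [[-1.0,0,0,0,0,0,0.5],[-2.0,0,0,0,0,0,0.5],[-2.5,0,0,0,0,0,0.5],[-3.0,0,1.0,0,0,0,0.5],[-3.0,0,2.5,0,0,0,0.5]],
  ],
)

```text
clock: 22.82
tcp_pos: [0.6139, 0.0827, 0.2309]
orientation: [0.705, -0.045, 0.707, 0.045]
wrist_force: [1.4, 0.2, 0.1]
finger_gap: 0.0429
```

Emit:
drive_tool(
  plan=[
    [[-2.5,0,2.5,0,0,0,0.5],[-1.0,0,2.0,0,0,0,0.5],[0,0,0.5,0,0,0,0.5],[0,0,0,0,0,0,0.5],[0,0,0,0,0,0,0.5]],
  ],
)

```text
clock: 23.23
tcp_pos: [0.6651, 0.089, 0.2625]
orientation: [0.705, -0.045, 0.707, 0.045]
wrist_force: [0.5, 1.0, -0.7]
finger_gap: 0.0429
```

```bash
python3 st.py
python3 - <<'E'
from h import *
import pickle
s=env.get_state();pickle.dump(s,open('w15.pkl','wb'))
im=env.read_camera('wrist');cv2.imwrite('pics/w15.png',im[:,:,::-1])
cv2.imwrite('pics/w15a.png',cv2.resize(im[0:200,110:420,::-1],None,fx=2.5,fy=2.5,interpolation=cv2.INTER_CUBIC))
im=env.read_camera('scene');cv2.imwrite(f'pics/s15.png',cv2.resize(im[165:265,240:345,::-1],None,fx=6,fy=6,interpolation=cv2.INTER_CUBIC))
E
```

```text
t 23.23 x_s,y_s mm 90.1 10.0 z 0.2625476409830339 F [ 0.5  1.  -0.7]
yaw 7.29 tilt [-0.14  0.  ]
```

View pics/w15a.png

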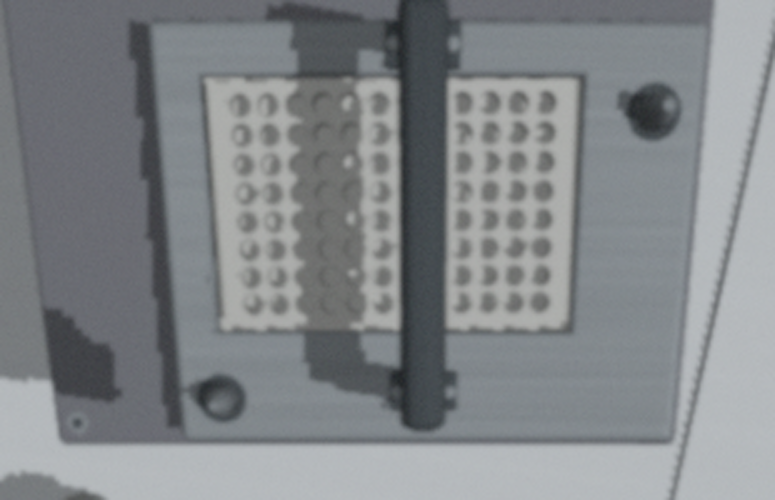

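View pics/s15.png

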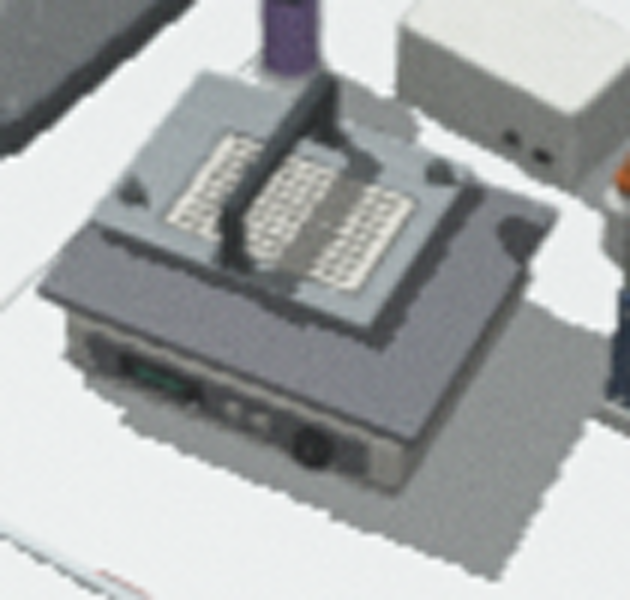

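Run:
```python
from h import *
import pickle
s=pickle.load(open('w15.pkl','rb'));c=cam('wrist',s)
f=lambda p,z: back(c,(np.array(p,float)+.5)/2.5-.5+[110,0],z)
th=np.radians(7.28);E=np.array([[np.cos(th),np.sin(th),0],[-np.sin(th),np.cos(th),0]])
W=f([(240,104),(547,103),(540,303),(252,303)],.0924);V=f([(205,76),(584,76),(571,331),(219,331)],.092);O=f([(152,22),(712,24),(672,440),(184,438)],.092)
n=lambda P:[np.linalg.norm(P[i]-P[i-1]).round(4) for i in range(4)]
print(n(W),n(V),n(O))
print('plate-window',1e3*E@(W.mean(0)-V.mean(0)), 'origin by outer', O.mean(0)[:2]-(E[:,:2].T@[.0115,.0115]),'window',V.mean(0),'plate',W.mean(0))
a=lambda q:np.degrees(np.arctan2(-q[0],q[1])).round(2)
print(a(W[1]-W[0]),a(W[2]-W[3]),a(V[1]-V[0]),a(V[2]-V[3]))
```

```text
[np.float64(0.0629), np.float64(0.0994), np.float64(0.0632), np.float64(0.0995)] [np.float64(0.0808), np.float64(0.1218), np.float64(0.0807), np.float64(0.123)] [np.float64(0.1346), np.float64(0.1773), np.float64(0.1348), np.float64(0.1774)]
plate-window [-0.67882748  0.03490262] origin by outer [0.57710161 0.06777596] window [0.57707061 0.06740865 0.092     ] plate [0.57639283 0.06735725 0.0924    ]
7.42 7.27 7.25 7.27
```

```bash
python3 -c "
from workcell import env
print(env.hand_in())"
```

```text
the job is handed in; nothing more can be done
None
```

I slid the plate home with the closed fingers, pushing from the front, then from the right, then from the front again. Then I lowered the frame by its handle over both pins, released it, backed off and handed in at about 23 s. The hand-in reports no verdict.

**Plate:** With the frame on, the wells measure 0.7 mm forward of the frame's window centre in x and under 0.1 mm off in y. The plate is square within about 0.2°. The pushes toward the back and left stops both stalled against something solid.

**Frame:** Before lowering, pin_b's tip showed about 0.6 mm off the centre of hole_b. The wrist force went from about -4 N to +6 N as the frame seated. Its measured position matches home to about 0.1 mm, and its apparent size fits the seated height. The pins show through both holes.

**Check that disagreed:** Before the frame went on, the camera put the plate 1.2 mm short of home in x and 1.6 mm short in y, measured from the stop edges. It also showed a thin dark line between the plate and the stops. The y figure shrank to roughly zero when I measured from the stop screws instead. I put the rest down to edge blur because the pushes had stalled, and did not push again. I also did not re-measure the bystanders; the arm had no contact with them that I know of.

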